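# Pop the spring lid of a parts case and push it fully open

## Task

Press down the release tab on the front of the larger parts case and let its sprung lid rise by itself, untouched, as far as the spring lifts it. Then push the lid with a fingertip all the way back until it stands against its stop, and move clear. Leave the smaller case shut, and do not disturb the battery cell inside the larger case, the jar or the screwdriver; nothing is to be picked up.

Things in the scene. Friction and masses are not known exactly. Their poses are not given: they have to be found in the camera images.
- case: the larger parts case, fixed: an open-topped black box 120 mm (its x) by 130 mm (its y), 40 mm high, walls and floor 4 mm, carrying lid, tab and lifting spring; origin at the centre of its underside, x points from the front (tab side, towards the robot) to the hinge side, z up; yaw within about 20 degrees
- case_lid (a joint): larger lid's hinge, rad: 0 shut and latched; about 0.93 where its spring (a steel leg inside, near the case's +y wall) leaves it, under 1 s after release; 1.95 fully open on the stop, 22 degrees past upright. Light and damped: under 2 N at the front edge moves it. Let go before upright it sinks back to 0.93; past upright it stays or creeps open
- case_lid_hinge (a point): point on the larger lid's hinge axis at mid-width, on the far (+x) rim of the case, 42.5 mm above the bench; the axis runs along the case's y. Its axes turn with the lid: x from front edge to hinge, z out of the lid's outer face
- case_lid_edge (a point): middle of the larger lid's front edge, on the underside, moving with the lid. The lid is a flat light grey plate, 120 mm from hinge to front edge, 130 mm wide, 5 mm thick, mid-plane through the hinge axis; a catch 24 mm wide stands 7 mm beyond the edge at mid-width
- case_tab (a joint): rocker angle of the larger case's release tab, rad: 0 at rest, grows as it is pressed down, stop at 0.42; the latch lets go at about 0.28; it springs back. Pressing at the pad point takes 2 N at first, 5 N at the stop
- case_tab_pad (a point): where to press the larger case's tab, a light grey plate 36 mm wide, 4 mm thick, reaching 42 mm forward of its pivot: on its upper face, 38 mm in front of the case's front wall, 32 mm above the bench. Pressed straight down, it frees the lid after about 8 mm and stops at 11 mm. The latch hook rises 28 mm behind this point, 20 mm wide, top 50 mm above the bench, and tips forward up to 8 mm
- small_case: the smaller parts case, same build but 80 mm (x) by 90 mm (y) and 36 mm high, fixed; origin at the centre of its underside, x towards its hinge side; it stays shut. Which of the two stands on the robot's left varies
- small_case_lid (a joint): hinge of the smaller case's lid in rad, 0 shut; stays shut
- cell: phone battery cell, a flat black and silver slab 60 x 40 x 6 mm, lying loose on the floor of the larger case under its lid; origin at the centre of its underside
- jar: small flux jar with a white cap, 42 mm across, 45 mm tall, loose, standing beyond the cases; origin at the centre of its underside
- screwdriver: screwdriver with a black handle 26 mm thick, 150 mm long, lying loose between the cases towards the robot; origin under its middle, x from handle to tip
Things that resemble listed ones, but are neither listed nor needed, are in the scene too. What is shaped like the small_case but blue or orange is not meant.

How it is judged:
On the way, in this order (a step that is already met when the one before it is completed fails the run):
1. the release tab of the larger case is pressed down (value of joint case_tab above 0.15 rad).
2. the lid of the larger case has lifted by its spring, with nothing touching it (value of joint case_lid between 0.75 and 1.1 rad and contact force between each of the arm, the fingers and case_lid below 0.05 N), for 0.2 s.
At the end, for the whole second after the job is handed in: The larger case's lid stands open at more than 1.82 rad (stop at 1.95) and at rest, its tab has sprung back, the smaller case is shut, the cell is within 15 mm and the jar and screwdriver within 20 mm of where they were (value of joint case_lid above 1.82 rad and velocity of joint case_lid between -0.1 and 0.1 rad/s and value of joint case_tab below 0.08 rad and value of joint small_case_lid below 0.05 rad and not (distance of cell from where it was at the start of the episode above 0.015 m) and not (distance of jar from where it was at the start of the episode above 0.02 m) and not (distance of screwdriver from where it was at the start of the episode above 0.02 m)); the robot touches nothing.
It fails at once if the smaller case is opened (value of joint small_case_lid above 0.08 rad).
It fails at once if the battery cell is shifted more than 15 mm or lifted (distance of cell from where it was at the start of the episode above 0.015 m).
It fails at once if the jar is shifted more than 20 mm or lifted (distance of jar from where it was at the start of the episode above 0.02 m).
It fails at once if the screwdriver is shifted more than 20 mm or lifted (distance of screwdriver from where it was at the start of the episode above 0.02 m).
It also fails if it takes over 48 s, if anything falls off the work surface, if the arm or the gripper's body presses on something with over 40 N, if the wrist force passes 120 N, or if a joint passes its speed limit or range.

## Robot

A 6-joint arm with a two-finger parallel gripper is mounted at the origin on the work surface. World frame = base frame: x ahead of the robot, y to its left, z up, the work surface at z = 0. Lengths are in m, angles in rad, forces in N, time in s.
With the tool pointing down it reaches from about 0.325 to 0.775 m from the base axis. Payload 5.5 kg.
Tool frame: the origin (TCP) lies between the finger pads; the fingertips stand 8 mm ahead of it and the grasp point (between the pads) lies 11 mm behind it; x points along the fingers, y is the direction in which the jaws open and shut, and the axes are right-handed (so a half turn about x gives the same grasp; the last joint's range is limited). The gripper opens to 85 mm and grips with 20 to 120 N. Pads are 22 mm wide; open, the fingers measure 114 mm over their backs; the gripper's body (76 mm by 85 mm) begins 54 mm behind the grasp point. The pads swing forward as they close: fully open they stand 13 mm farther back than shut.
Start: joints at [1.286, 0.091, 1.231, -0, 1.82, -0.057], TCP at [0.136, 0.585, 0.2] pointing down, gripper open.
Joint ranges: [-2.87, 2.87], [-0.86, 2.18], [0.17, 2.46], [-1.51, 4.65], [0.06, 2.69], [-2.65, 2.65]. Speed limits (rad/s): [2.57, 2.57, 3.01, 3.14, 3.14, 3.14].

## Interface

Orientations are given as a rotation vector (axis times angle).
In Python, from rig import sense, snapshot, get_calibration, job_done gives the robot as it stands. The module is installed in compiled form; this text tells all that it offers.
- The arm moves only by the tool jog_arm, never from a script. Its argument "targets" is a list of rows, each a list of 4 numbers: the shift along the tool's x, y, z in m, then the turn about the tool's x in rad. In form: [[x, y, z, twist], ...]. A call has exactly 8 rows; each row is the pose to reach, as a shift and turn from the pose measured when the call began, along the tool's axes at that moment; what a row does not reach only later rows make up. A row lasts 1/12 s, in which the tool goes at most 41.7 mm and 7.16 degrees, less where a joint would pass 70% of its speed; a pose out of reach is approached as far as the arm can. A call with a gripper value outside its range is refused whole. "jaw" is the closure, from 0 (fully open) to 1 (shut), set as the call begins (left out, the last holds). The fingers move at their own pace and stop on an object; the grip force is fixed at half the most. Time passes only in rows, so rows that repeat a pose let the fingers close, or fill a call up. It gives the time, the measured TCP pose, the force and the opening at its end, in the units of the state.
- sense(): the state, without advancing time (a new reading comes with each control period).
- snapshot(name): name is "scene" or "top"; returns the picture (420x560x3 uint8, red, green, blue); there is no depth.
- get_calibration(name): a dict with "fovy" (degrees; the focal length in pixels is half the picture's height over the tangent of half this angle, whatever the lens; pixels are square), "cx", "cy" (the principal point, pixels), "origin" and "rotation" of the camera in the world. Camera axes: x right, y up, looking along -z (the intrinsics and any distortion apply to the point x, -y, -z); pixel columns grow to the right and rows downward; lengths in m; the calibration is good to about 2 mm. A picture is of the moment at which its call begins. get_calibration takes no time and is no camera call.
- job_done(): hands the job in, once; it reports no verdict.
The state is a dict: "time": time; "joint_positions": joint angles; "qvel": joint speeds; "tau": joint torques, N m; "position": TCP position; "tcp_rot": TCP orientation; "force": force on the tool from outside, world axes, zero at the start; "wrist_torque": the same for the moment, N m; "grip_width": opening from 0.0 (shut) to 1.0 (fully open).
Only numpy, scipy, OpenCV 4.12 (cv2) and the standard library are available. Lean on these libraries where they do the work, as an engineer would, in place of code of your own. Each camera call takes 0.05 s, during which the arm holds its last target.

## Working session

There is one attempt and no reset: what is moved stays moved. The work goes in short steps, Python scripts to look and compute and a tool call to move; the robot and the scene stay as the last step left them, time stands still between calls to the robot, and variables do not carry over. Pictures are saved under pics/ and viewed, and the job is handed in when it is done.

Besides the shell and the picture viewer there is one more tool, called after ">>>" by a JSON object that holds its "method" and its "body", one argument or row to a line. jog_arm: Moves the arm, as the interface text tells. Its arguments: {"type":"object","properties":{"targets":{"type":"array"},"jaw":{"type":"number"}},"required":["targets"]}

```bash
mkdir -p pics; python3 - <<'E'
from rig import *
import cv2
for n in("scene","top"):
    cv2.imwrite(f"pics/{n}0.png",snapshot(n)[:,:,::-1]); print(n,get_calibration(n))
s=sense(); print({k:s[k] for k in("time","position","tcp_rot","force","grip_width")})
E
```

```text
scene {'fovy': 55.01122345532442, 'cx': 280.3692942406394, 'cy': 207.7449588145564, 'origin': array([0.95437195, 0.1708932 , 0.6454103 ]), 'rotation': array([0.35353881, 0.65363195, 2.02695027])}
top {'fovy': 50.56151113844723, 'cx': 278.21480920323665, 'cy': 208.12166275031814, 'origin': array([ 0.43968665, -0.07507036,  0.90986614]), 'rotation': array([ 0.15850774, -0.10343785, -1.59439449])}
{'time': 0.1, 'position': array([0.13541797, 0.58419564, 0.19924245]), 'tcp_rot': array([ 0.17745725,  1.56367966, -0.18024836]), 'force': array([ 0.70469639,  0.25280659, -0.36519219]), 'grip_width': 0.993626943301882}
```

View pics/scene0.png

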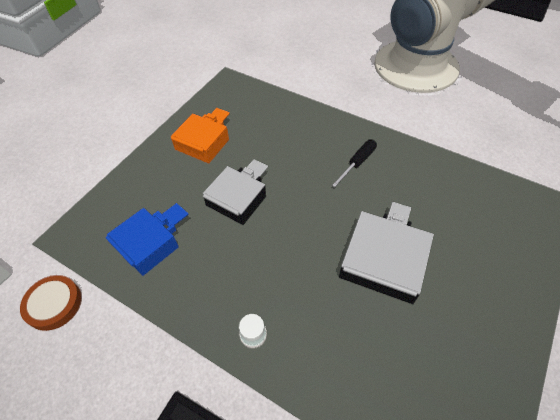

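View pics/top0.png

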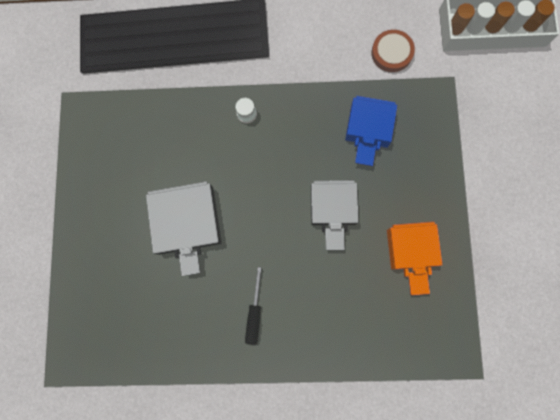

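The larger case is at about (182,217) in top and (388,252) in scene, with its tab at (190,262) and (399,214). The small grey case is at (335,203) in top and the screwdriver at (254,305). Next I measure the lid and tab in both views.

```bash
cat > h.py <<'E'
import numpy as np, cv2
from scipy.spatial.transform import Rotation as R
from rig import get_calibration
def cam(n):
    c=get_calibration(n); f=210/np.tan(np.radians(c['fovy'])/2)
    return c,f,R.from_rotvec(c['rotation']).as_matrix()
def ray(n,p):
    c,f,M=cam(n); d=M@np.array([(p[0]-c['cx'])/f,-(p[1]-c['cy'])/f,-1]); return np.array(c['origin']),d/np.linalg.norm(d)
def plane(n,p,z):
    o,d=ray(n,p); return o+d*(z-o[2])/d[2]
def tri(a,b):
    o1,d1=ray("scene",a);o2,d2=ray("top",b)
    t=np.linalg.lstsq(np.c_[d1,-d2],o2-o1,rcond=None)[0]
    p,q=o1+d1*t[0],o2+d2*t[1]; return (p+q)/2,np.linalg.norm(p-q)
def proj(n,P):
    c,f,M=cam(n); v=M.T@(np.array(P)-c['origin']); return np.array([c['cx']+f*v[0]/-v[2],c['cy']-f*v[1]/-v[2]])
E
python3 - <<'E'
import cv2,numpy as np
for n,(x0,y0,x1,y1) in dict(scene=(325,190,450,315),top=(135,170,230,285)).items():
    im=cv2.imread(f"pics/{n}0.png")[y0:y1,x0:x1]
    k=6 if n=="top" else 5
    cv2.imwrite(f"pics/{n}0z.png",cv2.resize(im,None,fx=k*.8,fy=k*.8,interpolation=cv2.INTER_CUBIC))
E
```

```text
(no output)
```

View pics/scene0z.png

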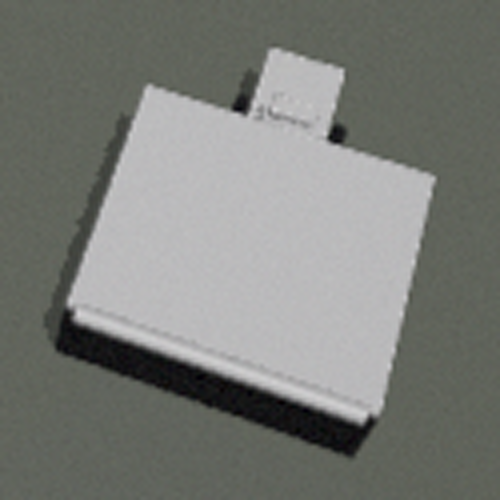

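View pics/top0z.png

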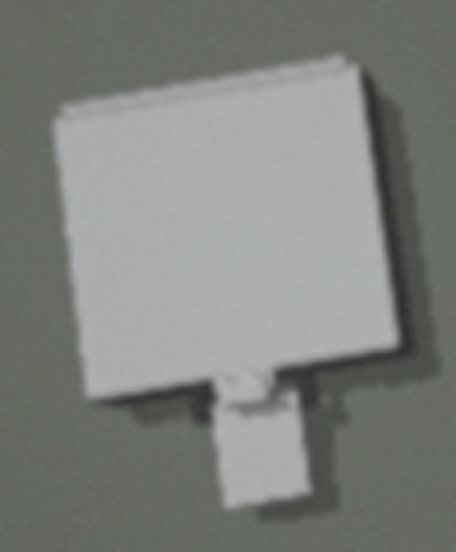

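```bash
python3 - <<'E'
from h import *
S=lambda x,y:(325+(x+.5)/4-.5,190+(y+.5)/4-.5); T=lambda x,y:(135+(x+.5)/4.8-.5,170+(y+.5)/4.8-.5)
P={'FR':(S(148,85),T(400,347)),'FL':(S(435,178),T(88,397)),'HL':(S(382,410),T(55,118)),'HR':(S(68,305),T(360,68)),
'tR':(S(272,47),T(310,495)),'tL':(S(345,70),T(225,508))}
Q={}
for k,(a,b) in P.items():
    Q[k],e=tri(a,b); print(k,Q[k].round(4),round(e,4),'planes',plane('scene',a,.045 if k[0]!='t' else .032).round(4),plane('top',b,.045 if k[0]!='t' else .032).round(4))
d=lambda a,b:round(float(np.linalg.norm(Q[a]-Q[b])),4)
print(d('FR','FL'),d('HR','HL'),d('FR','HR'),d('FL','HL'),d('tR','tL'))
x=(Q['HL']+Q['HR']-Q['FL']-Q['FR'])/2; y=(Q['HL']-Q['HR']+Q['FL']-Q['FR'])/2
print('yaw',np.degrees([np.arctan2(x[1],x[0]),np.arctan2(-y[0],y[1])]),'lid c',sum(Q[k] for k in('FR','FL','HL','HR'))/4,'tabfront',(Q['tR']+Q['tL'])/2)
# screwdriver, jar, small case in top on planes
for n,p,z in(('sd butt',(251,343),.013),('sd tip',(260,269),.005),('jar',(245,105),.045),('small case',(335,203),.04),('smalltab',(335,249),.03)): print(n,plane('top',p,z).round(3))
from rig import sense; s=sense(); print(s['time'],R.from_rotvec(s['tcp_rot']).as_matrix().round(3))
E
```

```text
FR [0.5219 0.0748 0.0405] 0.0018 planes [0.5247 0.0763 0.045 ] [0.5218 0.0732 0.045 ]
FL [0.505  0.2032 0.0417] 0.0014 planes [0.5071 0.2037 0.045 ] [0.5049 0.2014 0.045 ]
HL [0.6217 0.2195 0.0439] 0.0025 planes [0.6217 0.2206 0.045 ] [0.6217 0.2179 0.045 ]
HR [0.64   0.0919 0.0385] 0.0021 planes [0.6429 0.0936 0.045 ] [0.6389 0.0897 0.045 ]
tR [0.4631 0.1143 0.0278] 0.0016 planes [0.4661 0.1154 0.032 ] [0.4633 0.1126 0.032 ]
tL [0.4589 0.149  0.0284] 0.0008 planes [0.4615 0.1495 0.032 ] [0.4589 0.1477 0.032 ]
0.1295 0.1291 0.1194 0.1178 0.035
yaw [8.11072699 7.84169758] lid c [0.57214068 0.14734492 0.04114349] tabfront [0.4610092  0.13163317 0.02810016]
sd butt [0.325 0.014 0.013]
sd tip [ 0.468 -0.005  0.005]
jar [0.803 0.017 0.045]
small case [ 0.593 -0.159  0.04 ]
smalltab [ 0.503 -0.156  0.03 ]
0.1 [[-0.     0.226  0.974]
 [-0.002  0.974 -0.226]
 [-1.    -0.002 -0.   ]]
```

Lid sizes (129.5 × 119 mm) and tab width (35 mm) match the text, and heights come out within about 4 mm. Yaw is 8°, the pad is at about (0.4765, 0.1335), and the hinge is at about (0.632, 0.156). I'll move above the pad with the fingers shut.

>>> {"method": "jog_arm", "body": {
  "targets": [
    [0,-0.015,0.018,-0.05],
    [0,-0.04,0.047,-0.12],
    [0,-0.065,0.077,-0.2],
    [0,-0.09,0.107,-0.28],
    [0,-0.115,0.136,-0.368],
    [0,-0.14,0.166,-0.368],
    [0,-0.165,0.195,-0.368],
    [0,-0.185,0.219,-0.368]
  ],
  "jaw": 1
}}

```text
time: 0.77
position: [0.3079, 0.3523, 0.1992]
tcp_rot: [-0.111, 1.569, 0.108]
force: [0.3, 0.0, 1.2]
grip_width: 0.0
```

```bash
cat > go.py <<'E'
import sys; from h import *; from rig import sense
s=sense(); M=R.from_rotvec(s['tcp_rot']).as_matrix(); t=np.array([float(a) for a in sys.argv[1:4]])
print('t',s['time'],'pos',s['position'].round(4),'F',s['force'].round(2),'shift',(M.T@(t-s['position'])).round(4),'yaw',np.degrees(np.arctan2(-M[0,1],M[1,1])).round(2),'grip',s['grip_width'],M[:,0].round(3))
E
python3 go.py .4725 .133 .10
```

```text
t 0.7667 pos [0.3079 0.3523 0.1992] F [0.27 0.   1.16] shift [ 0.0997 -0.2398  0.1326] yaw 7.99 grip 6.779310777467499e-05 [-0.    -0.002 -1.   ]
```

>>> {"method": "jog_arm", "body": {
  "targets": [
    [0.0,-0.03,0.017,0],
    [0.0,-0.065,0.036,0],
    [0.0,-0.1,0.055,0],
    [0.0,-0.135,0.075,0],
    [0.02,-0.17,0.094,0],
    [0.05,-0.205,0.113,0],
    [0.08,-0.23,0.127,0],
    [0.1,-0.24,0.1325,0]
  ]
}}

```text
time: 1.43
position: [0.4736, 0.1301, 0.0983]
tcp_rot: [-0.11, 1.568, 0.105]
force: [0.2, -0.2, -0.3]
grip_width: -0.001
```

```bash
python3 - <<'E'
from rig import *
import cv2
a=snapshot("scene")[:,:,::-1];b=snapshot("top")[:,:,::-1]
a=cv2.resize(a[150:320,310:480],(400,400));b=cv2.resize(b[160:300,120:260],(400,400))
cv2.imwrite("pics/c1.png",cv2.hconcat([a,b]))
E
python3 go.py .4725 .133 .05
```

```text
t 1.5333 pos [0.4705 0.1296 0.0933] F [-0.62 -0.52 -0.46] shift [0.0433 0.0032 0.0029] yaw 7.76 grip 0.0028483547949325677 [-0.01  -0.005 -1.   ]
```

View pics/c1.png

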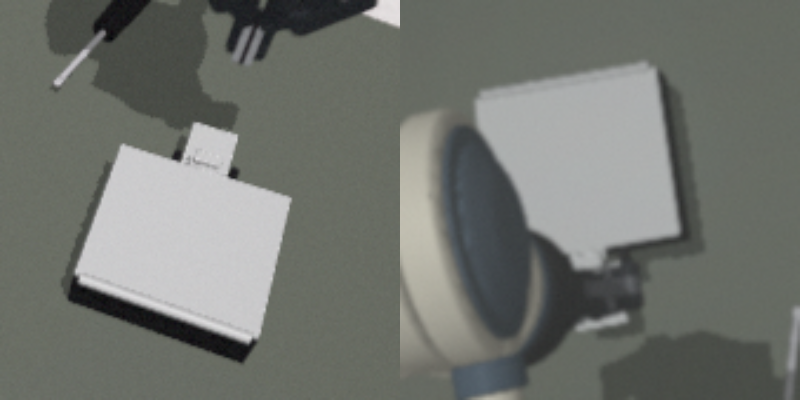

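Left panel: the closed fingertips end at about (247,62), above and robot-side of the tab at (213,145). Right panel: the gripper is over the tab at (605,290). I'll descend to just above the pad.

>>> {"method": "jog_arm", "body": {
  "targets": [
    [0.008,0.003,0.003,0],
    [0.016,0.003,0.003,0],
    [0.024,0.003,0.003,0],
    [0.032,0.003,0.003,0],
    [0.04,0.003,0.003,0],
    [0.046,0.003,0.003,0],
    [0.046,0.003,0.003,0],
    [0.046,0.003,0.003,0]
  ]
}}

```text
time: 2.2
position: [0.4723, 0.1329, 0.047]
tcp_rot: [-0.111, 1.579, 0.103]
force: [0.2, 0.4, 0.8]
grip_width: 0.001
```

```bash
python3 go.py .4725 .133 .022; python3 - <<'E'
from rig import *
from h import *
a=snapshot("scene")[:,:,::-1].copy()
s=sense(); print(proj("scene",s['position']+[0,0,-.008]))
cv2.imwrite("pics/c2.png",cv2.resize(a[150:300,330:480],(600,600)))
E
```

```text
t 2.2 pos [0.4723 0.1329 0.047 ] F [0.2  0.45 0.83] shift [0.025  0.0001 0.0005] yaw 7.79 grip 0.001256550075860889 [-0.011 -0.005 -1.   ]
[401.16491725 205.28198708]
```

View pics/c2.png

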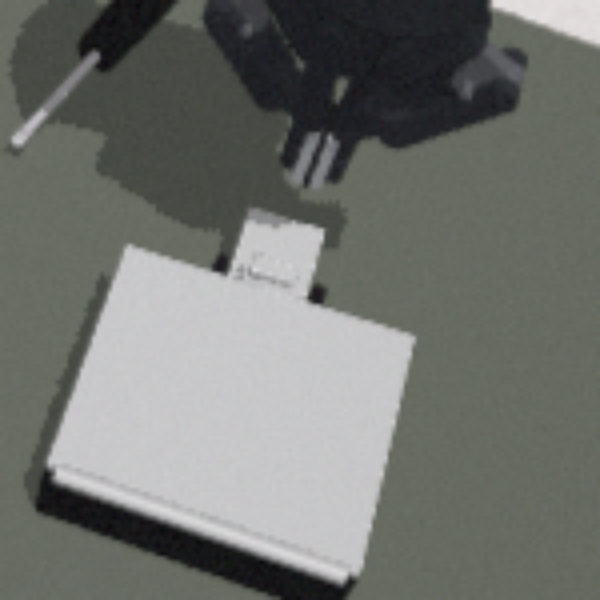

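```bash
python3 - <<'E'
from h import *
for z in(.039,.05,.06,.07,.08): print(z,plane("scene",(408.5,196.5),z).round(4))
for k in [(.4723,.1329,z) for z in (.039,.06,.1)]: print(proj("scene",k))
from rig import *
b=snapshot("top")[:,:,::-1]
cv2.imwrite("pics/c3.png",cv2.resize(b[170:320,110:260],(600,600)))
E
```

```text
0.039 [0.4462 0.1373 0.039 ]
0.05 [0.4554 0.1379 0.05  ]
0.06 [0.4638 0.1385 0.06  ]
0.07 [0.4721 0.139  0.07  ]
0.08 [0.4805 0.1396 0.08  ]
[401.15917939 205.33245235]
[403.86006359 198.52878276]
[409.37390278 184.63913134]
```

View pics/c3.png

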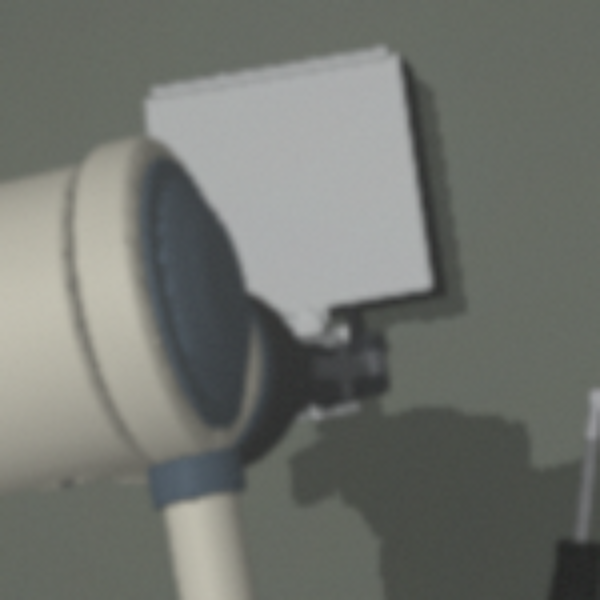

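The tip appears higher in the scene view than the TCP figure implies: pixel (408,197) seen against (401,205) predicted. Its shadow on the tab agrees that it is higher, not off to the side. I'll descend in small steps and watch the force.

>>> {"method": "jog_arm", "body": {
  "targets": [
    [0.001,0,0,0],
    [0.002,0,0,0],
    [0.003,0,0,0],
    [0.004,0,0,0],
    [0.005,0,0,0],
    [0.006,0,0,0],
    [0.007,0,0,0],
    [0.008,0,0,0]
  ]
}}

```text
time: 2.97
position: [0.4728, 0.1328, 0.0397]
tcp_rot: [-0.11, 1.578, 0.103]
force: [0.1, -0.3, -0.2]
grip_width: -0.001
```

```bash
python3 go.py .4725 .133 .03;  python3 - <<'E'
from rig import *
from h import *
a=snapshot("scene")[:,:,::-1].copy()
cv2.imwrite("pics/c4.png",cv2.resize(a[150:250,350:450],(800,800)[:2] and (600,600),interpolation=cv2.INTER_CUBIC))
E
```

```text
t 2.9667 pos [0.4728 0.1328 0.0397] F [ 0.07 -0.27 -0.18] shift [ 0.0097  0.0002 -0.0001] yaw 7.77 grip -0.0009432237686061265 [-0.01  -0.005 -1.   ]
```

View pics/c4.png

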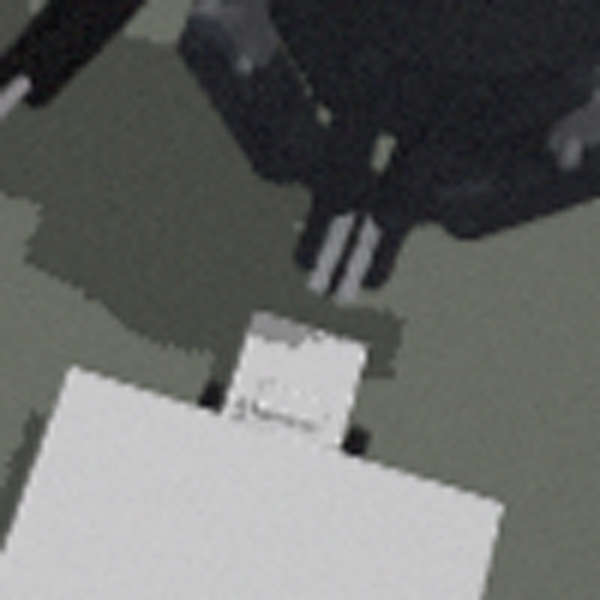

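```bash
python3 - <<'E'
from h import *
T=lambda x,y:(135+(x+.5)/4.8-.5,170+(y+.5)/4.8-.5)
L=plane('top',T(437,378),0)-plane('top',T(400,347),.045); L/=.045; print('light',L)
tip=(350+330/6,150+297/6)
for z in np.arange(.032,.085,.006):
    P=plane('scene',tip,z); S=P+L*(z-.032); print(round(z,3),P.round(4),((proj('scene',S)-[350,150])*6).round(0))
E
```

```text
light [-0.21023496 -0.18171208 -1.        ]
0.032 [0.4503 0.1337 0.032 ] [330. 297.]
0.038 [0.4553 0.1341 0.038 ] [324. 304.]
0.044 [0.4602 0.1345 0.044 ] [317. 311.]
0.05 [0.4651 0.1348 0.05  ] [311. 319.]
0.056 [0.47   0.1352 0.056 ] [304. 326.]
0.062 [0.475  0.1356 0.062 ] [297. 333.]
0.068 [0.4799 0.1359 0.068 ] [291. 341.]
0.074 [0.4848 0.1363 0.074 ] [284. 348.]
0.08 [0.4898 0.1367 0.08  ] [278. 355.]
```

The shadow geometry puts the tip at about (0.48, 0.136, 0.068), so it is over the tab but well above it. I'll keep descending carefully.

>>> {"method": "jog_arm", "body": {
  "targets": [
    [0.001,0,0,0],
    [0.003,0,0,0],
    [0.005,0,0,0],
    [0.007,0,0,0],
    [0.009,0,0,0],
    [0.01,0,0,0],
    [0.01,0,0,0],
    [0.01,0,0,0]
  ]
}}

```text
time: 3.68
position: [0.4725, 0.1328, 0.0294]
tcp_rot: [-0.11, 1.579, 0.103]
force: [0.4, 0.4, -0.4]
grip_width: 0.001
```

```bash
python3 go.py .4725 .133 .03;  python3 - <<'E'
from rig import *
from h import *
a=snapshot("scene")[:,:,::-1].copy()
cv2.imwrite("pics/c5.png",cv2.resize(a[150:250,350:450],(600,600),interpolation=cv2.INTER_CUBIC))
E
```

```text
t 3.6833 pos [0.4725 0.1328 0.0294] F [ 0.43  0.37 -0.37] shift [-0.0006  0.0002  0.    ] yaw 7.77 grip 0.0009411283140367408 [-0.01  -0.005 -1.   ]
```

View pics/c5.png

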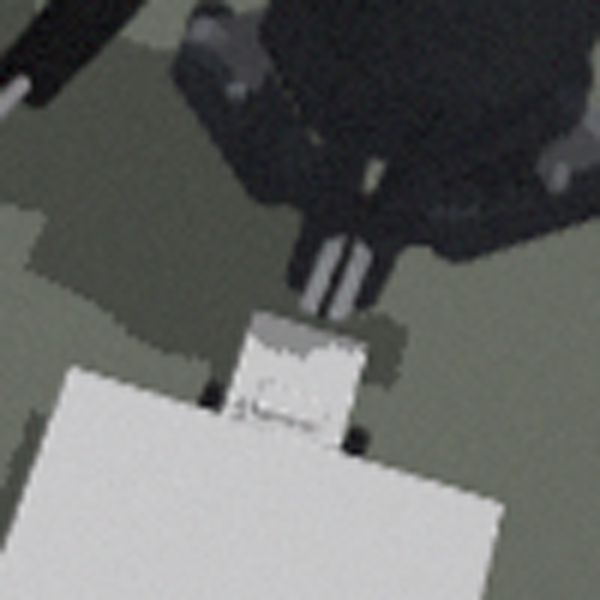

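>>> {"method": "jog_arm", "body": {
  "targets": [
    [0.002,0,0,0],
    [0.004,0,0,0],
    [0.006,0,0,0],
    [0.008,0,0,0],
    [0.01,0,0,0],
    [0.012,0,0,0],
    [0.014,0,0,0],
    [0.014,0,0,0]
  ]
}}

```text
time: 4.4
position: [0.4721, 0.1326, 0.0149]
tcp_rot: [-0.11, 1.579, 0.103]
force: [0.5, -0.8, -0.9]
grip_width: -0.002
```

```bash
python3 go.py .4725 .133 .03;  python3 - <<'E'
from rig import *
from h import *
a=snapshot("scene")[:,:,::-1].copy()
b=snapshot("top")[:,:,::-1].copy()
a=cv2.resize(a[150:250,350:450],(400,400),interpolation=cv2.INTER_CUBIC)
b=cv2.resize(b[210:310,140:240],(400,400),interpolation=cv2.INTER_CUBIC)
cv2.imwrite("pics/c6.png",cv2.hconcat([a,b]))
E
```

```text
t 4.4 pos [0.4721 0.1326 0.0149] F [ 0.49 -0.78 -0.94] shift [-0.0151  0.0003  0.0003] yaw 7.77 grip -0.002460320653918902 [-0.011 -0.005 -1.   ]
```

View pics/c6.png

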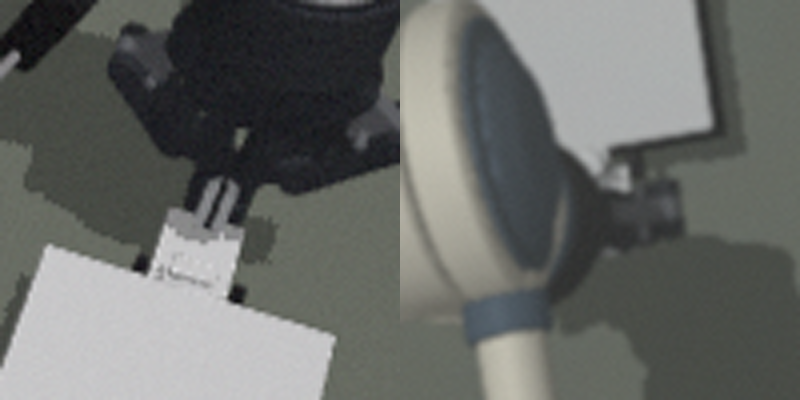

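Left panel: the tips at (208,228) now overlap the tab's front part, with their shadow on the tab closing in at (198,240). There is still no contact force. I'll continue.

>>> {"method": "jog_arm", "body": {
  "targets": [
    [0.001,0,0,0],
    [0.002,0,0,0],
    [0.003,0,0,0],
    [0.004,0,0,0],
    [0.005,0,0,0],
    [0.006,0,0,0],
    [0.007,0,0,0],
    [0.008,0,0,0]
  ]
}}

```text
time: 5.17
position: [0.4723, 0.1326, 0.0073]
tcp_rot: [-0.11, 1.579, 0.103]
force: [0.5, 0.6, -0.6]
grip_width: -0.004
```

```bash
python3 go.py .4725 .133 .03;  python3 - <<'E'
from rig import *
from h import *
a=snapshot("scene")[:,:,::-1].copy()
cv2.imwrite("pics/c7.png",cv2.resize(a[150:250,350:450],(600,600),interpolation=cv2.INTER_CUBIC))
E
```

```text
t 5.1667 pos [0.4723 0.1326 0.0073] F [ 0.53  0.58 -0.63] shift [-0.0227  0.0002  0.    ] yaw 7.77 grip -0.00442110304945959 [-0.01  -0.005 -1.   ]
```

View pics/c7.png

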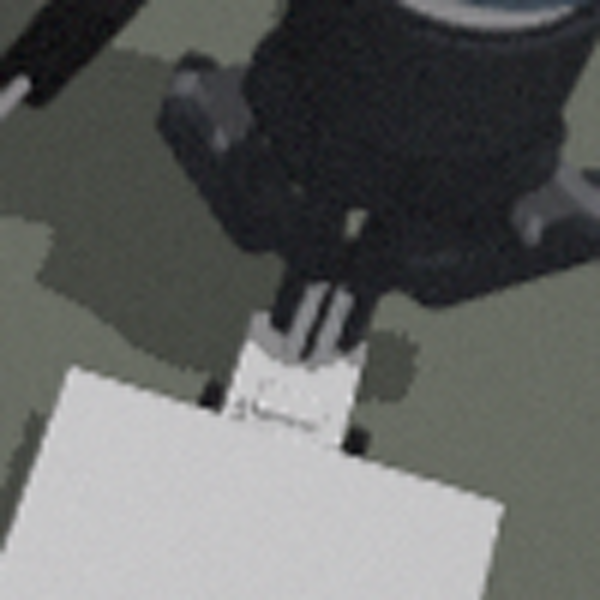

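>>> {"method": "jog_arm", "body": {
  "targets": [
    [0.001,0,0,0],
    [0.002,0,0,0],
    [0.003,0,0,0],
    [0.004,0,0,0],
    [0.005,0,0,0],
    [0.006,0,0,0],
    [0.007,0,0,0],
    [0.007,0,0,0]
  ]
}}

```text
time: 5.88
position: [0.472, 0.1326, 0.0002]
tcp_rot: [-0.11, 1.579, 0.103]
force: [-1.2, -0.2, 2.0]
grip_width: 0.001
```

```bash
python3 go.py .4725 .133 .03;  python3 - <<'E'
from rig import *
from h import *
a=snapshot("scene")[:,:,::-1].copy()
cv2.imwrite("pics/c8.png",cv2.resize(a[150:250,350:450],(600,600),interpolation=cv2.INTER_CUBIC))
E
```

```text
t 5.8833 pos [4.720e-01 1.326e-01 2.000e-04] F [-1.18 -0.23  1.99] shift [-0.0298  0.0003  0.0002] yaw 7.77 grip 0.001102228925947806 [-0.01  -0.005 -1.   ]
```

View pics/c8.png

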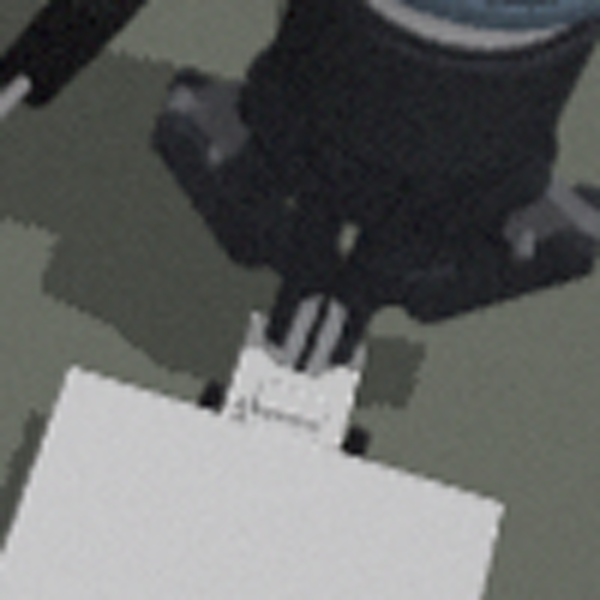

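Contact at about 2 N, which matches the tab's preload. The fingertips therefore stand about 31 mm above the sensed TCP z, and I'll use that offset from here on. Now I press.

>>> {"method": "jog_arm", "body": {
  "targets": [
    [0.002,0,0,0],
    [0.004,0,0,0],
    [0.006,0,0,0],
    [0.008,0,0,0],
    [0.01,0,0,0],
    [0.011,0,0,0],
    [0.011,0,0,0],
    [0.011,0,0,0]
  ]
}}

```text
time: 6.6
position: [0.4734, 0.1328, -0.0095]
tcp_rot: [-0.11, 1.575, 0.103]
force: [0.6, -1.1, 7.2]
grip_width: -0.003
```

```bash
python3 go.py .4725 .133 .03;  python3 - <<'E'
from rig import *
from h import *
a=snapshot("scene")[:,:,::-1].copy()
cv2.imwrite("pics/c9.png",cv2.resize(a[130:330,310:510],(600,600),interpolation=cv2.INTER_CUBIC))
E
```

```text
t 6.6 pos [ 0.4734  0.1328 -0.0095] F [ 0.62 -1.12  7.24] shift [-0.0395  0.0002 -0.0012] yaw 7.77 grip -0.0032686582382096914 [-0.007 -0.005 -1.   ]
```

View pics/c9.png

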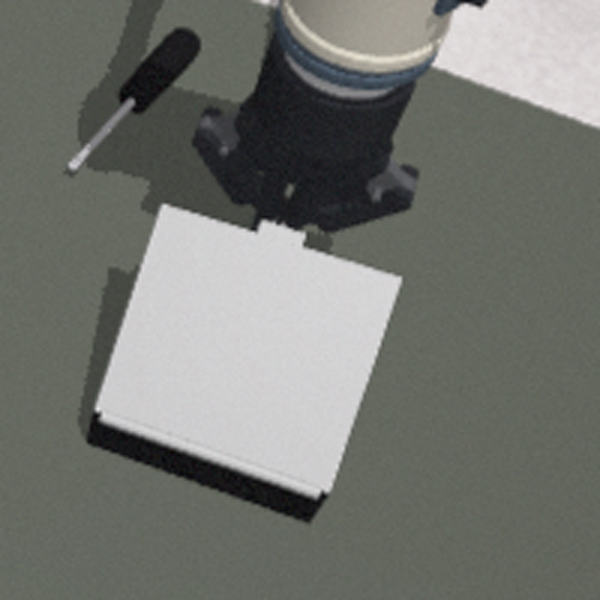

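The lid is released: its catch is visible at (282,232) and the lid is rising. I'll lift off, up and slightly back.

>>> {"method": "jog_arm", "body": {
  "targets": [
    [-0.006,0,0,0],
    [-0.014,0,-0.003,0],
    [-0.025,0,-0.012,0],
    [-0.04,0,-0.022,0],
    [-0.06,0,-0.032,0],
    [-0.085,0,-0.04,0],
    [-0.11,0,-0.045,0],
    [-0.12,0,-0.045,0]
  ]
}}

```text
time: 7.32
position: [0.4302, 0.1275, 0.1147]
tcp_rot: [-0.109, 1.57, 0.104]
force: [0.9, 0.6, 0.5]
grip_width: -0.0
```

>>> {"method": "jog_arm", "body": {
  "targets": [
    [0,0,0,0],
    [0,0,0,0],
    [0,0,0,0],
    [0,0,0,0],
    [0,0,0,0],
    [0,0,0,0],
    [0,0,0,0],
    [0,0,0,0]
  ]
}}

```text
time: 7.98
position: [0.4301, 0.1274, 0.1143]
tcp_rot: [-0.109, 1.571, 0.104]
force: [-0.2, 0.2, 0.5]
grip_width: -0.001
```

```bash
python3 go.py .4725 .133 .1;  python3 - <<'E'
from rig import *
from h import *
a=snapshot("scene")[:,:,::-1].copy()
b=snapshot("top")[:,:,::-1].copy()
cv2.imwrite("pics/d1s.png",a);cv2.imwrite("pics/d1t.png",b)
a=cv2.resize(a[120:320,310:510],(400,400),interpolation=cv2.INTER_CUBIC)
b=cv2.resize(b[160:320,110:270],(400,400),interpolation=cv2.INTER_CUBIC)
cv2.imwrite("pics/d1.png",cv2.hconcat([a,b]))
E
```

```text
t 7.9833 pos [0.4301 0.1274 0.1143] F [-0.23  0.17  0.49] shift [ 0.0142 -0.0002  0.0428] yaw 7.77 grip -0.0008591003676969634 [-0.003 -0.004 -1.   ]
```

View pics/d1.png

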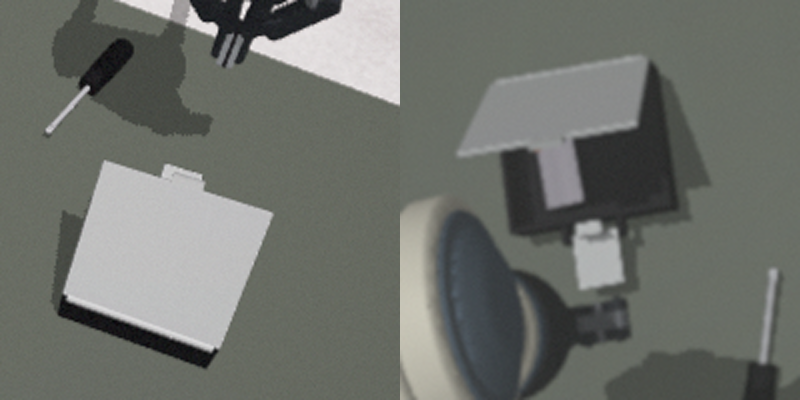

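```bash
python3 - <<'E'
from h import *
r=tri((362.3,200.5),(205.6,210.3)); l=tri((446,226.3),(133.4,222.5)); print(r,l)
m=(r[0]+l[0])/2; print(m, np.linalg.norm(r[0]-l[0]))
h=np.array([.632,.156,.0425]); v=m-h; print(np.linalg.norm(v),np.arctan2(v[2],np.hypot(v[0],v[1])))
# tip check at present (scene 4x-> px)
tip=(310+228/2,120+66/2)
for z in (.1,.12,.135,.145,.155,.165): print(z,plane('scene',tip,z).round(4))
E
```

```text
(array([0.56985534, 0.08150433, 0.13327724]), np.float64(0.003189489918463911)) (array([0.55188121, 0.2097188 , 0.13512013]), np.float64(0.0015741228045068974))
[0.56086828 0.14561156 0.13419868] 0.12948133630811717
0.1165173382868848 0.9059247461447357
0.1 [0.3888 0.1297 0.1   ]
0.12 [0.4096 0.1312 0.12  ]
0.135 [0.4251 0.1324 0.135 ]
0.145 [0.4355 0.1331 0.145 ]
0.155 [0.4459 0.1339 0.155 ]
0.165 [0.4562 0.1346 0.165 ]
```

The lid stands at about 0.91 rad (129 mm edge, so the fit is good), untouched for well over 0.2 s. I'll approach its front edge off-centre, clear of the catch and the spring leg.

>>> {"method": "jog_arm", "body": {
  "targets": [
    [0,-0.012,0.0,0],
    [0.003,-0.025,0.01,0],
    [0.008,-0.032,0.025,0],
    [0.014,-0.032,0.045,0],
    [0.02,-0.032,0.065,0],
    [0.025,-0.032,0.085,0],
    [0.025,-0.032,0.1,0],
    [0.025,-0.032,0.1,0]
  ]
}}

```text
time: 8.75
position: [0.535, 0.1092, 0.0883]
tcp_rot: [-0.109, 1.571, 0.104]
force: [0.7, 0.6, 0.6]
grip_width: 0.004
```

```bash
python3 go.py .632 .156 .1;  cat > sh.py <<'E'
import sys
from rig import *
from h import *
a=snapshot("scene")[:,:,::-1].copy()
b=snapshot("top")[:,:,::-1].copy()
a=cv2.resize(a[100:320,290:510],(400,400),interpolation=cv2.INTER_CUBIC)
b=cv2.resize(b[130:290,110:270],(400,400),interpolation=cv2.INTER_CUBIC)
cv2.imwrite(f"pics/{sys.argv[1]}.png",cv2.hconcat([a,b]))
E
python3 sh.py e1
```

```text
t 8.75 pos [0.535  0.1092 0.0883] F [0.73 0.6  0.58] shift [-0.0121  0.0332  0.1024] yaw 7.76 grip 0.004369132666250957 [-0.003 -0.004 -1.   ]
```

View pics/e1.png

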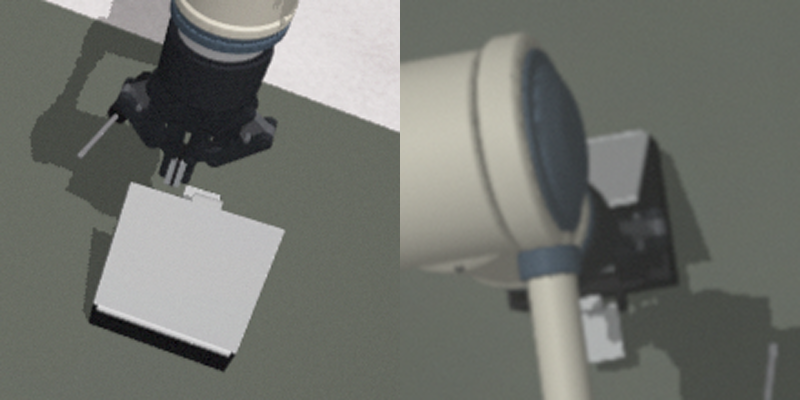

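```bash
python3 - <<'E'
from h import *
tip=(290+175*.55,100+187*.55)
for z in (.11,.12,.125,.13,.14): print(z,plane('scene',tip,z).round(4))
print(proj('scene',(.546,.111,.122)),proj('scene',(.565,.1135,.1365)))
E
```

```text
0.11 [0.5363 0.1146 0.11  ]
0.12 [0.5441 0.1156 0.12  ]
0.125 [0.548  0.1162 0.125 ]
0.13 [0.5519 0.1167 0.13  ]
0.14 [0.5597 0.1177 0.14  ]
[383.31966559 201.76597754] [381.90173253 205.4501884 ]
```

The tip is at about z 0.122, 14 mm or more below the lid's edge. Now I push.

>>> {"method": "jog_arm", "body": {
  "targets": [
    [0.003,0,0.006,0],
    [0.004,0,0.014,0],
    [0.004,0,0.022,0],
    [0.004,0,0.03,0],
    [0.003,0,0.038,0],
    [0.002,0,0.046,0],
    [0.0,0,0.054,0],
    [-0.002,0,0.062,0]
  ]
}}

```text
time: 9.52
position: [0.5957, 0.1177, 0.091]
tcp_rot: [-0.109, 1.572, 0.104]
force: [0.0, -0.1, -0.4]
grip_width: 0.003
```

```bash
python3 go.py .632 .156 .1; python3 sh.py e2
```

```text
t 9.5167 pos [0.5957 0.1177 0.091 ] F [ 0.02 -0.12 -0.43] shift [-0.0093  0.033   0.0411] yaw 7.78 grip 0.0026449113954309226 [-0.003 -0.004 -1.   ]
```

View pics/e2.png

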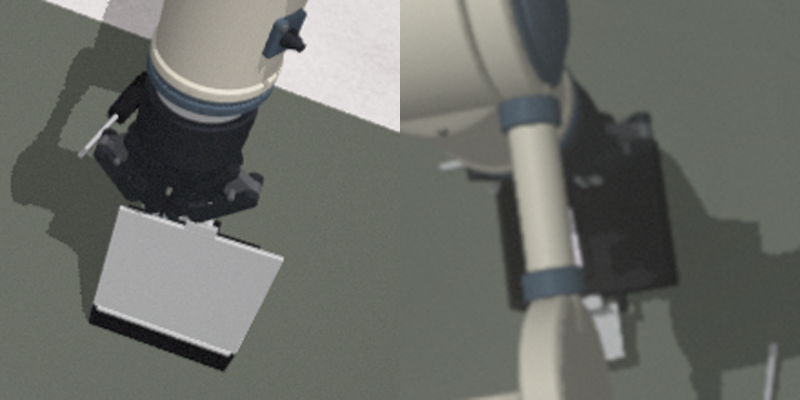

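The lid is following the finger, nearly upright (edge from (122,207) to (283,260) in the left panel), with little force. I'll continue past upright towards the stop.

>>> {"method": "jog_arm", "body": {
  "targets": [
    [-0.002,0,0.008,0],
    [-0.004,0,0.016,0],
    [-0.006,0,0.024,0],
    [-0.008,0,0.032,0],
    [-0.01,0,0.04,0],
    [-0.012,0,0.047,0],
    [-0.013,0,0.053,0],
    [-0.013,0,0.058,0]
  ]
}}

```text
time: 10.28
position: [0.6543, 0.1257, 0.1041]
tcp_rot: [-0.109, 1.57, 0.104]
force: [-0.6, 0.3, 0.6]
grip_width: 0.003
```

```bash
python3 go.py .632 .156 .1; python3 sh.py e3
```

```text
t 10.2833 pos [0.6543 0.1257 0.1041] F [-0.56  0.26  0.55] shift [ 0.004   0.0331 -0.0179] yaw 7.77 grip 0.0032817343030151105 [-0.002 -0.004 -1.   ]
```

View pics/e3.png

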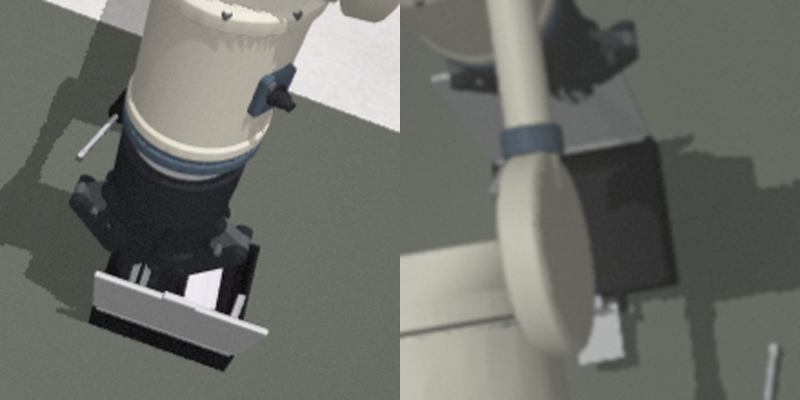

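The lid is past upright. I'll push the rest gently until the stop shows up in the force.

>>> {"method": "jog_arm", "body": {
  "targets": [
    [0,0,0.002,0],
    [0,0,0.004,0],
    [0,0,0.005,0],
    [0,0,0.006,0],
    [0,0,0.007,0],
    [0,0,0.008,0],
    [0,0,0.009,0],
    [0,0,0.009,0]
  ]
}}

```text
time: 11.05
position: [0.6622, 0.1267, 0.1036]
tcp_rot: [-0.109, 1.573, 0.104]
force: [-5.3, -0.9, 1.3]
grip_width: 0.001
```

```bash
python3 go.py .632 .156 .1; python3 sh.py e4
```

```text
t 11.05 pos [0.6622 0.1267 0.1036] F [-5.29 -0.94  1.26] shift [ 0.0036  0.0331 -0.026 ] yaw 7.77 grip 0.0008389310059330289 [-0.004 -0.004 -1.   ]
```

View pics/e4.png

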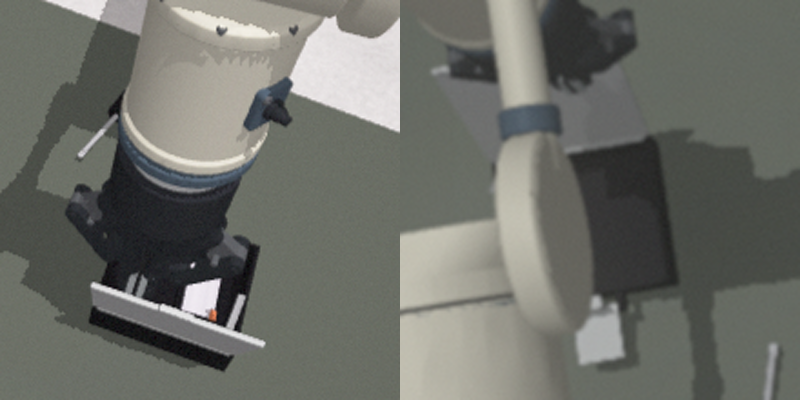

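A 5.3 N reaction at the position predicted for the stop (hinge + 37 mm at the fingertip's face). I'll back off, then up and clear.

>>> {"method": "jog_arm", "body": {
  "targets": [
    [0,0,-0.006,0],
    [0,0,-0.016,0],
    [-0.005,0,-0.03,0],
    [-0.02,0,-0.05,0],
    [-0.04,0,-0.075,0],
    [-0.06,0,-0.1,0],
    [-0.08,0,-0.13,0],
    [-0.09,0,-0.16,0]
  ]
}}

```text
time: 11.82
position: [0.5038, 0.1054, 0.1971]
tcp_rot: [-0.109, 1.568, 0.104]
force: [0.7, -0.8, 0.6]
grip_width: 0.001
```

>>> {"method": "jog_arm", "body": {
  "targets": [
    [0,0.01,-0.02,0],
    [0,0.04,-0.04,0],
    [0,0.075,-0.06,0],
    [0,0.11,-0.075,0],
    [0,0.145,-0.085,0],
    [0,0.18,-0.09,0],
    [0,0.2,-0.09,0],
    [0,0.2,-0.09,0]
  ]
}}

```text
time: 12.48
position: [0.3863, 0.2948, 0.1963]
tcp_rot: [-0.111, 1.567, 0.109]
force: [0.6, -0.2, 0.2]
grip_width: -0.001
```

```bash
python3 go.py .632 .156 .1; python3 - <<'E'
from rig import *; import cv2
a=snapshot("scene")[:,:,::-1];b=snapshot("top")[:,:,::-1]
cv2.imwrite("pics/f1s.png",a);cv2.imwrite("pics/f1t.png",b)
cv2.imwrite("pics/f1.png",cv2.resize(cv2.hconcat([a,b]),(800,300),interpolation=cv2.INTER_AREA))
cv2.imwrite("pics/f2.png",cv2.hconcat([cv2.resize(a[170:330,310:470],(400,400),interpolation=cv2.INTER_CUBIC),cv2.resize(b[130:290,110:270],(400,400),interpolation=cv2.INTER_CUBIC)]))
E
```

```text
t 12.4833 pos [0.3863 0.2948 0.1963] F [ 0.57 -0.2   0.16] shift [ 0.0969 -0.1717  0.2238] yaw 8.04 grip -0.0011687984294236127 [ 0.001 -0.001 -1.   ]
```

View pics/f1.png

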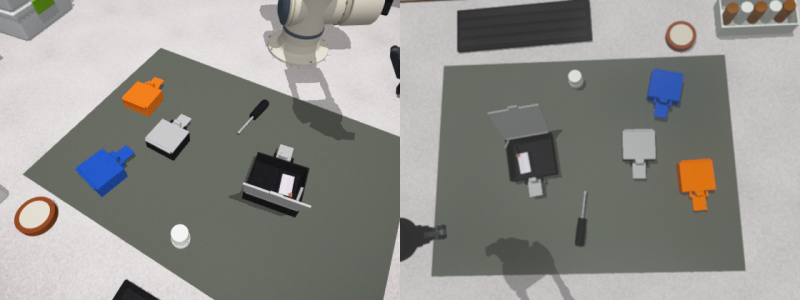

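View pics/f2.png

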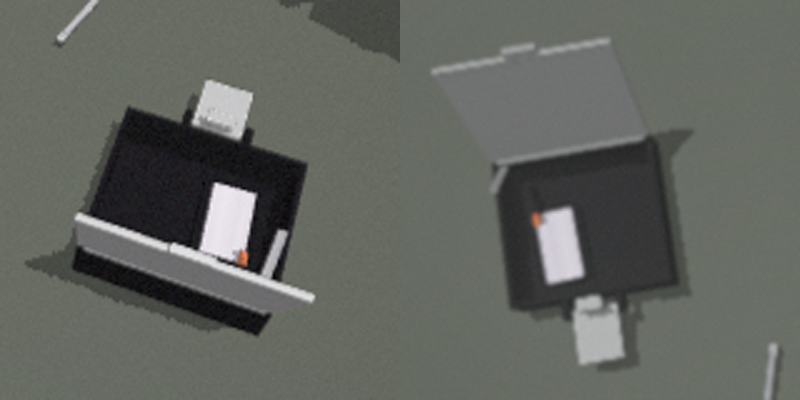

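```bash
python3 - <<'E'
from h import *
r=tri((340.4,255.8),(193.4,145.8)); l=tri((435.2,289),(122.8,157.8)); m=(r[0]+l[0])/2
print(r,l); u=np.array([.99,.139,0]); v=m-[.632,.156,.0425]; print(np.linalg.norm(v),np.pi-np.arctan2(v[2],v@u))
a=cv2.imread('pics/top0.png').astype(int);b=cv2.imread('pics/f1t.png').astype(int)
for n,(x0,y0,x1,y1) in dict(jar=(230,90,265,130),sd=(240,262,270,350),small=(305,175,365,255)).items(): print(n,abs(a-b)[y0:y1,x0:x1].mean().round(2))
E
```

```text
(array([0.68483692, 0.09886171, 0.15093877]), np.float64(0.00037895271621496434)) (array([0.66691495, 0.22642898, 0.15141891]), np.float64(0.0016268116117153066))
0.1173897308058935 1.9583372255675424
jar 5.71
sd 4.44
small 6.52
```

```bash
python3 - <<'E'
from rig import *; from h import *
a=cv2.imread('pics/top0.png');b=snapshot("top")[:,:,::-1].copy()
for n,(x0,y0,x1,y1) in dict(jar=(230,90,265,130),sd=(240,262,270,350),small=(305,175,365,255)).items():
    A,B=[cv2.GaussianBlur(cv2.cvtColor(i[y0:y1,x0:x1],6),(5,5),1).astype(np.float32) for i in(a,b)]
    print(n,cv2.phaseCorrelate(A,B))
print('lid region change since last pic',abs(cv2.imread('pics/f1t.png').astype(int)-b)[140:210,115:220].mean())
print(job_done())
E
```

```text
jar ((-0.04056162831410148, -0.11658891049812325), 0.9416544020175934)
sd ((0.08475327937556365, -0.02074240593718457), 1.1450085629357232)
small ((0.04669849744690069, 0.018597922362125985), 1.0026461843649546)
lid region change since last pic 1.1211337868480726
the job is handed in; nothing more can be done
None
```

The job is done and handed in at about 12.5 s. I pressed the larger case's tab with the closed fingertips and lifted away. The lid rose by itself, untouched, to about 0.91 rad. I then pushed it past upright to its stop, where the reaction was about 5 N, and moved clear.

**Last checks:**
- **Lid:** it measures about 1.96 rad from two views (stop 1.95). It looked the same in the last two top pictures, so it was at rest.
- **Tab:** it looks sprung back in the pictures; I did not measure its angle.
- **Jar, screwdriver and small case:** they shifted less than 0.2 pixel in the top view. The small case looks shut.
- **Cell:** it lies flat in the case in both final views. It was hidden under the lid at the start, so I could not compare its position, but the fingertips stayed well above it.

**Disagreement:** the closed fingertips stood about 31–36 mm above the sensed TCP height, where the text puts them 8 mm below it. Pictures, shadows and the contact force all showed this. I didn't find the cause, and worked from the measured offset.

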